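# Open the menu board's kickstand, stand the board up and hold it

## Robot

A 6-joint arm with a two-finger parallel gripper is mounted at the origin on the work surface. World frame = base frame: x ahead of the robot, y to its left, z up, the work surface at z = 0. Lengths are in mm, angles in rad, forces in N, time in s.
With the tool pointing down it reaches from about 350 to 975 mm from the base axis. Payload 7.1 kg.
Tool frame: the origin (TCP) lies midway between the tips of the shut fingers; the grasp point (between the pads) lies 19 mm behind it; z points along the fingers, y is the line along which they close (so a half turn about z gives the same grasp; the last joint's range is limited). The gripper opens to 88 mm and grips with 3 to 60 N. Pads are 20 mm wide; open, the fingers measure 115 mm over their backs; the gripper's body (75 mm by 178 mm) begins 61 mm behind the grasp point.
Start: joints at [1.295, 0.423, 1.63, -0, 1.089, -0.019], TCP at [158.71, 604.496, 196.075] pointing down, gripper open.
Joint ranges: [-3, 3], [-0.9, 2.11], [0.09, 2.58], [-1.31, 4.45], [0.11, 2.69], [-2.54, 2.54]. Speed limits (rad/s): [2.39, 2.39, 3.01, 3.14, 3.14, 3.14].

## Interface

Orientations are given as a rotation vector (axis times angle).
In Python, from workcell import status, eyes, ticket gives the robot as it stands.
- The arm moves only by the shell command python3 -m jog 'ROWS' [OPENING]. ROWS is a JSON list of rows, 1 to 5 of them, each of 6 numbers: dx, dy, dz in mm, then a rotation vector rx, ry, rz in rad; each row shifts and turns the commanded pose from where the row before left it, along the tool's axes as they then stand; what a row does not reach is not made up. A row lasts 1/12 s, in which the tool goes at most 41.7 mm and 0.125 rad, less where a joint would pass 70% of its speed; a pose out of reach is approached as far as the arm can. OPENING is the finger opening in mm, set as the command begins (- or left out keeps the last). The fingers move at their own pace and stop on an object; the grip force is fixed at half the most. Time passes only in rows, so rows that do not move let the fingers close. It prints the time, the measured TCP pose, the force, the opening and the grip force at its end.
- status.get_obs(): the state, without advancing time (a new reading comes with each control period).
- eyes.get_image(name): name is "side" or "top" or "wrist"; returns a dict with "img" (400x640x3 uint8, red, green, blue), "range_z" (400x640 float32, mm along the optical axis (not along the pixel's ray), 0 where there is no reading), "fx", "fy", "cx", "cy" (pixels), "R" (3x3) and "t" (3): a world point X has camera coordinates R X + t. Camera axes: x right, y down, z forward; pixel columns grow to the right and rows downward; lengths in mm; the calibration is good to about 2 mm. A picture is of the moment at which its call begins.
- ticket.close_job(): hands the job in; it is judged then, once.
The state is a dict: "t": time; "qpos": joint angles; "qvel": joint speeds; "joint_torque": joint torques, N m; "ee_pos": TCP position; "orientation": TCP orientation; "ft_force": force on the tool from outside, world axes, zero at the start; "moment": the same for the moment, N m; "width": finger opening in mm; "grasp_force": force on a finger pad.
Only numpy, scipy, OpenCV 4.12 (cv2) and the standard library are available. Lean on these libraries where they do the work, as an engineer would, in place of code of your own. Each camera call takes 0.05 s, during which the arm holds its last target. There are 200 camera calls.

## Task

The tea room's menu board lies face down on the counter. Flip its kickstand out over centre until it snaps fully open, then swing the board up by its handle, about where it lies, so that it stands on its bottom edge and the kickstand's foot, and finish while still gripping the handle, holding the board upright so that it cannot tip while I chalk today's teas on it. Leave the cup, the milk jug and the two tea tins beside it standing where they are.

Things in the scene. Friction and masses are not known exactly. Their poses are not given: they have to be found in the camera images.
- board: menu board, at first lying face down: wooden frame 180 (its x) x 136 (y) x 14 mm (z), rails 18 mm wide, slate face, plywood back sunk 5 mm below the rails, paddle handle at the top. Loose, 0.3-0.6 kg, centre of mass about 105 mm from the bottom edge. Origin: middle of the bottom edge, at the face plane; x to the top (at first away from the robot), z out of the back (at first up)
- handle: the board's fixed paddle handle: flat wood 34 mm wide (board y), 14 mm thick, sticking 65 mm out of the middle of the top rail; origin in the middle of the top rail's outer edge, at the face plane, axes as the board's. Its sides are flat and parallel: pinched across its width it pivots between the pads in a light grip (20 N) and stays rigid in a hard one (80 N)
- handle_grip (a point): middle of the handle, 214 mm from the bottom edge along the board's x, half way through its thickness. Board axes. Standing on its bottom edge and the open kickstand the board leans back 13 degrees: its x axis points 13 degrees off straight up, its z axis to the robot's side and 13 degrees below level, the slate away from the robot
- kickstand (a joint): angle of the kickstand from the board's back, rad: 0 folded flat, 0.489 (28 degrees) fully out at its stop. Its spring goes over centre at 0.244: below, it pulls the leg shut; above, it snaps it out to the stop and keeps it there (about 0.11 N m, 0.8 N at the foot)
- hinge (a point): middle of the kickstand's hinge pin, on the board's back: 135 mm from the bottom edge along the board's x, y 0, 20 mm from the face plane (6 mm proud of the rails' back). The pin runs along the board's y
- foot (a point): centre of the kickstand's black rubber foot, a roller 6 mm in radius, 24 mm long. The leg is a straight white bar, forked at the top 18 mm wide (board y), 8 mm thick, 129 mm from pin to foot centre; folded, it runs from the hinge to the bottom edge, 7 mm clear of the plywood (its middle 20 mm from the face plane), the foot over the bottom rail. It opens in an arc about the hinge
- edge_left (a point): back corner of the board's bottom edge at its +y end (board x 0, y 68 mm, 14 mm from the face plane): it rests on the counter when the board stands
- edge_right (a point): the same corner at the -y end (board y -68 mm)
- teacup: dark blue teacup with tan dots, 96 mm across, 72 mm tall, handle to its +y; origin under its centre. To be left alone
- jug: ivory milk jug, 88 mm across, 100 mm tall, handle to its +y; origin under its centre. To be left alone
- tin_green: green round tea tin with a brass lid, 74 mm across, 110 mm tall; origin under its centre. To be left alone
- tin_red: red round tea tin with a steel lid, 74 mm across, 110 mm tall; origin under its centre. To be left alone

How it is judged (in metres and radians):
On the way, in this order (a step that is already met when the one before it is completed fails the run):
1. the kickstand is flipped over centre and stays out at its stop (value of joint kickstand above 0.44 rad), for 0.3 s.
2. the board stands on its bottom edge and the kickstand's foot, gripped by its handle (value of joint kickstand above 0.44 rad and angle between board's own x axis and vertical below 0.35 rad and angle between board's own z axis and vertical above 1.66 rad and height (world z) of foot below 0.011 m and height (world z) of each of edge_left, edge_right below 0.006 m and contact force between the fingers and handle above 8 N), for 0.3 s.
At the end, for the whole second after the job is handed in: Kickstand above 0.44 rad; board still, its x axis within 20 deg of straight up and its back tilted over 5 deg down; both back bottom corners under 6 mm high and within 120 mm of their start; foot centre under 11 mm high; fingers on the handle with over 8 N (all of step 2 and linear speed of board below 0.03 m/s and angular speed of board below 0.15 rad/s and distance of each of edge_left, edge_right from where it was at the start of the episode below 0.12 m); the arm keeps its last pose, push and grip.
It fails at once if the cup or jug is pushed more than 30 mm or tipped (distance of any of teacup, jug from where it was at the start of the episode above 0.03 m or angle between any of teacup, jug's own z axis and vertical above 0.35 rad).
It fails at once if a tea tin is pushed more than 30 mm or tipped (distance of any of tin_green, tin_red from where it was at the start of the episode above 0.03 m or angle between any of tin_green, tin_red's own z axis and vertical above 0.35 rad).
It also fails if it takes over 61 s, if anything falls off the work surface, if the arm or the gripper's body presses on something with over 40 N, if the wrist force passes 120 N, or if a joint passes its speed limit or range.

## Working session

There is one attempt and no reset: what is moved stays moved. The work goes in short steps, Python scripts to look and compute and a shell command to move; the robot and the scene stay as the last step left them, time stands still between calls to the robot, and variables do not carry over. Pictures are saved under pics/ and viewed, at most 10 in all, crops included, and the job is handed in when it is done.

```bash
mkdir -p pics; ls; python3 - <<'E'
from workcell import status, eyes
import cv2,numpy as np
o=status.get_obs(); print({k:np.round(v,3) for k,v in o.items()})
for n in("top","side"):
    d=eyes.get_image(n); np.savez(f"pics/{n}0.npz",**d); cv2.imwrite(f"pics/{n}0.png",d["img"][:,:,::-1])
    print(n,d["fx"],d["cx"],d["cy"],d["R"].round(3),d["t"])
E
```

```text
pics
{'t': np.float64(0.0), 'qpos': array([ 1.295,  0.424,  1.631, -0.   ,  1.089, -0.019]), 'qvel': array([-0.002,  0.001,  0.002, -0.   ,  0.001,  0.001]), 'joint_torque': array([ 3.0000e-03, -5.4464e+01, -2.7367e+01,  6.5000e-02,  2.3000e-02,
       -0.0000e+00]), 'ee_pos': array([158.567, 603.925, 195.297]), 'orientation': array([-4.020e-01, -3.116e+00,  2.000e-03]), 'ft_force': array([-0.462,  0.112,  0.536]), 'moment': array([-0.008, -0.005, -0.025]), 'grasp_force': np.float64(0.0), 'width': np.float64(87.779)}
top 413.10858124834687 321.22194134147 195.19539048891252 [[-0.008 -1.     0.001]
 [-0.986  0.008 -0.165]
 [ 0.165 -0.003 -0.986]] [   3.75772053  569.62534026 1099.91851981]
side 503.3308904285393 313.59769681011244 206.02841248483267 [[ 0.722 -0.692  0.014]
 [-0.442 -0.477 -0.759]
 [ 0.532  0.542 -0.651]] [-411.04958735  267.84073182  902.66235388]
```

View pics/top0.png

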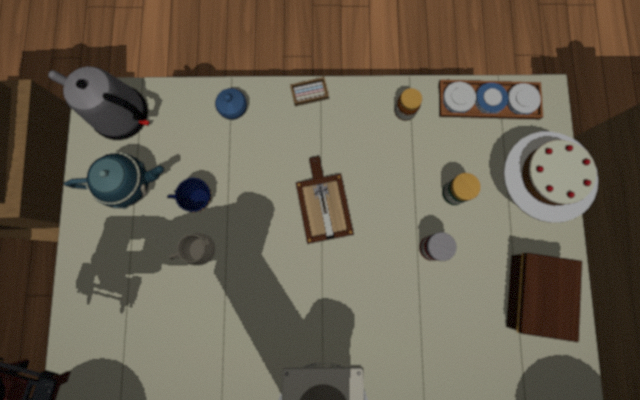

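View pics/side0.png

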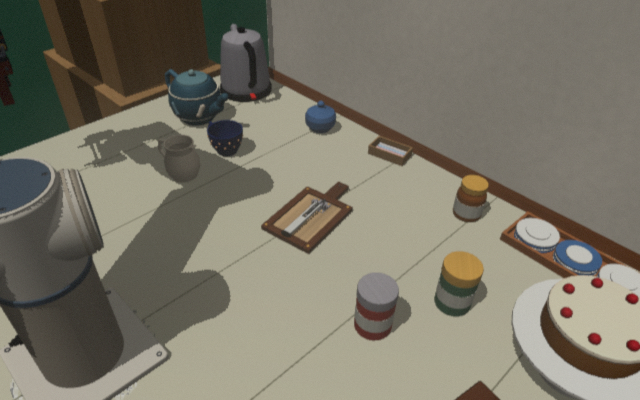

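The top view shows the board at about (325,208). Its handle points up to (316,162), and the leg runs from (321,187) to the foot near (329,236). The cup is at (193,195), the jug at (197,248), the tins at (463,187) and (438,246). Next I'll measure the board pose.

```bash
cat > h.py <<'E'
import numpy as np, cv2
def ray(d,u,v,z):
    "pixel -> world point on the plane at height z"
    R,t=d["R"],d["t"]; c=-R.T@t
    w=R.T@np.array([(u-d["cx"])/d["fx"],(v-d["cy"])/d["fy"],1.]); return c+w*(z-c[2])/w[2]
def pix(d,X):
    c=d["R"]@np.asarray(X,float)+d["t"]; return d["fx"]*c[0]/c[2]+d["cx"], d["fy"]*c[1]/c[2]+d["cy"]
E
python3 - <<'E'
from h import *
for n,roi in(("top",(285,150,365,250)),("side",(255,175,360,255))):
    d=dict(np.load(f"pics/{n}0.npz")); im=d["img"][...,::-1].copy()
    x0,y0,x1,y1=roi; hsv=cv2.cvtColor(im,cv2.COLOR_BGR2HSV)
    m=np.zeros(im.shape[:2],np.uint8); s=hsv[y0:y1,x0:x1]
    m[y0:y1,x0:x1]=((s[...,2]<120)&(s[...,1]>90)&((s[...,0]<20)|(s[...,0]>170)))*255
    cs,_=cv2.findContours(m,cv2.RETR_EXTERNAL,cv2.CHAIN_APPROX_NONE); c=max(cs,key=cv2.contourArea)[:,0,:]
    W=np.array([ray(d,u,v,14)[:2] for u,v in c],np.float32)
    f=np.zeros_like(m); cv2.drawContours(f,[c.reshape(-1,1,2)],-1,255,-1)
    # rectangle of the body: drop the handle by opening
    k=cv2.morphologyEx(f,cv2.MORPH_OPEN,np.ones((25,25),np.uint8))if n=="top" else f
    W2=W if n!="top" else np.array([p for p,(u,v) in zip(W,c) if cv2.dilate(k,np.ones((5,5),np.uint8))[v,u]],np.float32)
    print(n,cv2.contourArea(c),cv2.minAreaRect(W2), cv2.boxPoints(cv2.minAreaRect(W2)).round(1).tolist())
    tip=W[np.argsort(-W[:,0])[:8]]; print("tip",tip.mean(0))
    r=im[y0:y1,x0:x1]; q=cv2.resize(r,None,fx=6,fy=6,interpolation=cv2.INTER_CUBIC); cv2.drawContours(q,[((c-[x0,y0])*6+3).reshape(-1,1,2)],-1,(0,255,0),1)
    cv2.imwrite(f"pics/{n}crop.png",q[:600,:800])
E
```

```text
Traceback (most recent call last):
cv2.error: OpenCV(4.12.0) /io/opencv/modules/imgproc/src/convhull.cpp:143: error: (-215:Assertion failed) total >= 0 && (depth == CV_32F || depth == CV_32S) in function 'convexHull'
```

```bash
python3 - <<'E'
from h import *
d=dict(np.load("pics/top0.npz")); im=d["img"][...,::-1].copy()
x0,y0,x1,y1=285,150,365,250
r=im[y0:y1,x0:x1]; hsv=cv2.cvtColor(r,cv2.COLOR_BGR2HSV)
q=cv2.resize(r,None,fx=5,fy=5,interpolation=cv2.INTER_CUBIC)
m=((hsv[...,2]<130)&(hsv[...,1]>80)).astype(np.uint8)*255
q2=cv2.resize(cv2.cvtColor(m,cv2.COLOR_GRAY2BGR),None,fx=5,fy=5,interpolation=0)
cv2.imwrite("pics/topcrop.png",np.hstack([q,q2]))
for p in((316,165),(305,180),(299,210),(335,210),(280,200)): print(p,cv2.cvtColor(im,cv2.COLOR_BGR2HSV)[p[1],p[0]])
E
```

```text
(316, 165) [  6 178  53]
(305, 180) [15 62 74]
(299, 210) [ 27  36 136]
(335, 210) [ 16  98 133]
(280, 200) [ 29  35 147]
```

View pics/topcrop.png

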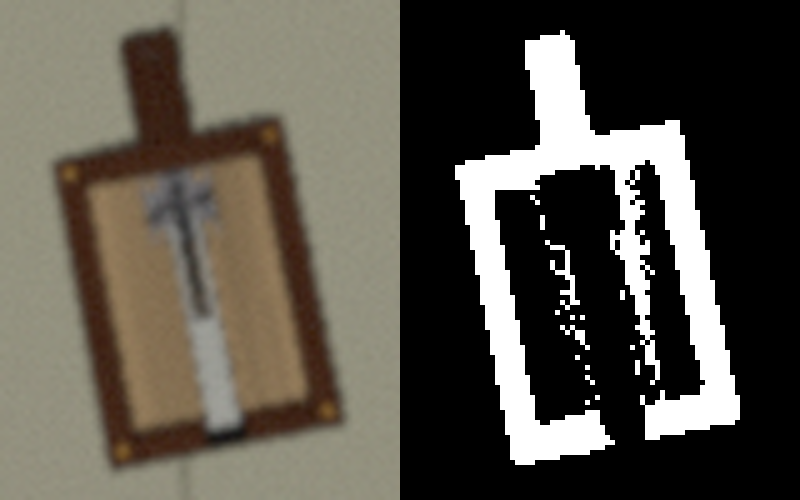

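The crop shows a clean frame with corners at about (296,182), (341,173), (353,233) and (307,242). The handle runs up to (315,156) and the black foot is at (330,236.5). Now I'll fit the rectangle.

```bash
python3 - <<'E'
from h import *
d=dict(np.load("pics/top0.npz")); im=d["img"][...,::-1].copy()
x0,y0,x1,y1=285,150,365,250
hsv=cv2.cvtColor(im,cv2.COLOR_BGR2HSV); m=np.zeros(im.shape[:2],np.uint8)
s=hsv[y0:y1,x0:x1]; m[y0:y1,x0:x1]=((s[...,2]<130)&(s[...,1]>80))*255
# rectify the plane z=14 to 1 px/mm, x down->world x
P=np.float32([[290,150],[360,150],[360,250],[290,250]]); Wd=np.float32([ray(d,u,v,14)[:2] for u,v in P])
o=np.array([Wd[:,0].min()-20,Wd[:,1].min()-20]); H=cv2.getPerspectiveTransform(P,(Wd-o).astype(np.float32))
M=cv2.warpPerspective(m,H,(400,400),flags=cv2.INTER_LINEAR)
M=((M>127)*255).astype(np.uint8)
M=cv2.morphologyEx(M,cv2.MORPH_CLOSE,cv2.getStructuringElement(2,(61,61)))
B=cv2.morphologyEx(M,cv2.MORPH_OPEN,cv2.getStructuringElement(2,(71,71)))
c=max(cv2.findContours(B,0,1)[0],key=cv2.contourArea); b=cv2.minAreaRect(c)
print("rect centre",np.array(b[0])+o,b[1],b[2], (cv2.boxPoints(b)+o).round(1).tolist())
for z in(14,):
    print("handle tip mid",ray(d,285+150/5,150+33/5,14)[:2],"corner screws",[ray(d,285+a/5,150+e/5,14)[:2].round(1).tolist() for a,e in((70,173),(270,135),(327,411),(121,452))])
print("foot",ray(d,285+225/5,150+433/5,26)[:2],"hingetop",ray(d,285+178/5,150+190/5,24)[:2])
R=d["range_z"]
for n,(u,v) in dict(cup=(193,195),jug=(197,248)).items(): print(n,ray(d,u,v,80)[:2])
for n,(u,v) in dict(green=(465,187),red=(441,246)).items(): print(n,ray(d,u,v,110)[:2])
# side-view check: handle/frame dark blob bounds
d2=dict(np.load("pics/side0.npz"))
print([ (pix(d2,[*ray(d,285+a/5,150+e/5,14)[:2],14])) for a,e in((70,173),(270,135),(327,411),(121,452))])
E
python3 - <<'E'
import cv2
im=cv2.imread('pics/side0.png')[170:260,250:360]; cv2.imwrite('pics/sidecrop.png',cv2.resize(im,None,fx=6,fy=6,interpolation=2))
E
```

```text
rect centre [548.1060791   -6.67410278] (196.63584899902344, 132.87200927734375) 10.61965560913086 [[439.20001220703125, 40.5], [463.70001220703125, -90.0999984741211], [657.0, -53.900001525878906], [632.5, 76.69999694824219]]
handle tip mid [688.97339649  16.42518068] corner screws [[606.5, 62.8], [627.9, -52.4], [468.9, -82.1], [446.8, 34.0]]
foot [456.19718822 -24.22159715] hingetop [594.27972161   0.88413275]
cup [567.33695513 345.06747803]
jug [425.37922441 328.37683011]
green [ 578.14694126 -379.23929148]
red [ 424.36030888 -307.41962717]
[(np.float64(306.9287039203957), np.float64(189.487400580866)), (np.float64(346.57597740457027), np.float64(207.86869134237003)), (np.float64(306.4427769057968), np.float64(246.77264742297282)), (np.float64(264.6053274293751), np.float64(224.98632521641167))]
```

View pics/sidecrop.png

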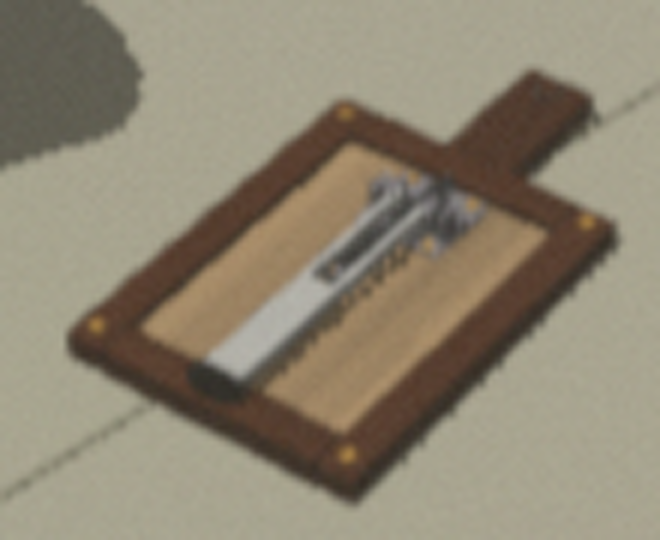

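The side crop agrees with the top view: its corner screws are within 1.5 px of the prediction. The board centre is at (538,-10), yaw 10.4°, so the bottom middle is at (450,-26), the foot at (456,-25) and handle_grip at (660,12). I'll work out the move to above the leg.

```bash
cat >> h.py <<'E'
from scipy.spatial.transform import Rotation as Rot
from workcell import status
YAW=np.radians(10.4); B0=np.array([450.3,-26.3,0]); E_=np.array([np.cos(YAW),np.sin(YAW),0]); N_=np.array([-E_[1],E_[0],0])
def tool(tilt=0,s=1):
    "tool pointing down, y along s*N_, tilted by tilt so that it points forward (+)"
    z=np.array([0,0,-1])*np.cos(tilt)+E_*np.sin(tilt); y=s*N_; return Rot.from_matrix(np.array([np.cross(y,z),y,z]).T)
def at(bx,by,z): return B0+bx*E_+by*N_+[0,0,z]
def tell(p=None,R=None):
    o=status.get_obs(); C=Rot.from_rotvec(o["orientation"]); q=o["qpos"]
    open("log.txt","a").write(" ".join(map(str,[*q,*o["ee_pos"],*o["orientation"]]))+"\n")
    print("t",round(float(o["t"]),2),"q",q.round(3),"pos",o["ee_pos"].round(1),"w",round(float(o["width"]),1),"F",o["ft_force"].round(1),"grip",round(float(o["grasp_force"]),1))
    b=o["ee_pos"]-B0; print("board frame",np.round([b@E_,b@N_,b[2]],1),"tool axes xyz rows",C.as_matrix().T.round(3).tolist())
    if p is not None: print("shift",C.inv().apply(np.asarray(p)-o["ee_pos"]).round(1))
    if R is not None: print("turn",(C.inv()*R).as_rotvec().round(3), "shift after turn",R.inv().apply(np.asarray(p)-o["ee_pos"]).round(1))
E
python3 - <<'E'
from h import *
for s in(1,-1): print(s); tell(at(42,0,90),tool(0,s))
E
```

```text
1
t 0.1 q [ 1.295  0.424  1.631 -0.     1.089 -0.019] pos [158.6 604.  195.4] w 87.8 F [ 0.1 -0.5 -0.6] grip 0.0
board frame [-173.1  672.6  195.4] tool axes xyz rows [[-0.967, 0.254, 0.0], [0.254, 0.967, -0.001], [-0.0, -0.001, -1.0]]
shift [-480.3 -517.5  106.1]
turn [-0.001 -0.    -0.438] shift after turn [-215.1 -672.6  105.4]
-1
t 0.1 q [ 1.295  0.424  1.631 -0.     1.089 -0.019] pos [158.6 604.  195.4] w 87.8 F [ 0.1 -0.5 -0.6] grip 0.0
board frame [-173.1  672.6  195.4] tool axes xyz rows [[-0.967, 0.254, 0.0], [0.254, 0.967, -0.001], [-0.0, -0.001, -1.0]]
shift [-480.3 -517.5  106.1]
turn [-0.000e+00  2.000e-03  2.703e+00] shift after turn [215.1 672.6 105.4]
```

```bash
python3 -m jog '[[0,0,0,0,0,-0.11],[0,0,0,0,0,-0.11],[0,0,0,0,0,-0.11],[0,0,0,0,0,-0.108],[-12.6,-39.5,0,0,0,0]]' 44
python3 -m jog '[[-12.6,-39.5,0,0,0,0],[-12.6,-39.5,0,0,0,0],[-12.6,-39.5,0,0,0,0],[-12.6,-39.5,0,0,0,0],[-12.6,-39.5,0,0,0,0]]'
python3 -m jog '[[-12.6,-39.5,0,0,0,0],[-12.6,-39.5,0,0,0,0],[-12.6,-39.5,0,0,0,0],[-12.6,-39.5,0,0,0,0],[-12.6,-39.5,0,0,0,0]]'
python3 -m jog '[[-12.6,-39.5,0,0,0,0],[-12.6,-39.5,0,0,0,0],[-12.6,-39.5,0,0,0,0],[-12.6,-39.5,0,0,0,0],[-12.6,-39.5,0,0,0,0]]'
python3 -c "
from h import *
tell(at(42,0,90),tool(0))"
```

```text
t: 0.52
ee_pos: [176.7, 572.1, 195.9]
orientation: [-0.298, 3.127, 0.006]
ft_force: [0.2, -0.1, 0.5]
width: 58.2
grasp_force: 0.0
t: 0.93
ee_pos: [276.0, 383.0, 195.9]
orientation: [0.285, -3.128, 0.001]
ft_force: [1.8, -0.4, 0.8]
width: 43.8
grasp_force: 0.0
t: 1.35
ee_pos: [373.6, 200.2, 196.1]
orientation: [-0.285, 3.129, 0.0]
ft_force: [0.7, 1.2, 0.3]
width: 43.9
grasp_force: 0.0
t: 1.77
ee_pos: [471.2, 17.0, 196.0]
orientation: [0.284, -3.129, -0.0]
ft_force: [0.8, -0.1, 0.0]
width: 43.7
grasp_force: 0.0
t 1.77 q [ 0.011  0.197  1.959  0.     0.986 -1.741] pos [471.2  17.  196. ] w 43.7 F [ 0.8 -0.1  0. ] grip 0.0
board frame [ 28.4  38.8 196. ] tool axes xyz rows [[-0.984, -0.18, 0.0], [-0.18, 0.984, 0.0], [-0.0, 0.0, -1.0]]
shift [-13.6 -38.8 106. ]
turn [ 0.    -0.    -0.001] shift after turn [-13.6 -38.8 106. ]
```

```bash
python3 -m jog '[[-13,-38,0,0,0,0],[0,0,40,0,0,0],[0,0,40,0,0,0],[0,0,26,0,0,0],[0,0,0,0,0,0]]' 
python3 - <<'E'
from h import *
from workcell import eyes
tell(at(42,0,14))
d=eyes.get_image("wrist"); cv2.imwrite("pics/wrist1.png",d["img"][:,:,::-1])
for bx in(6,42,135): print(bx,[np.round(pix(d,at(bx,y,24)),0) for y in(-9,9)])
print([np.round(pix(d,at(x,y,14)),0) for x in(9,171)for y in(-59,59)])
E
```

```text
t: 2.18
ee_pos: [486.3, -16.1, 85.4]
orientation: [0.282, -3.119, -0.002]
ft_force: [-0.7, 0.3, 0.4]
width: 43.8
grasp_force: 0.0
t 2.18 q [-0.058  0.399  2.     0.     0.752 -1.809] pos [486.3 -16.1  85.4] w 43.8 F [-0.7  0.3  0.4] grip 0.0
board frame [37.3  3.5 85.4] tool axes xyz rows [[-0.984, -0.179, 0.009], [-0.179, 0.984, 0.002], [-0.01, 0.001, -1.0]]
shift [-5.4 -3.7 71.3]
6 [array([301., 165.]), array([323., 165.])]
42 [array([301., 208.]), array([323., 208.])]
135 [array([303., 305.]), array([322., 305.])]
[array([242., 167.]), array([382., 167.]), array([252., 332.]), array([373., 331.])]
```

View pics/wrist1.png

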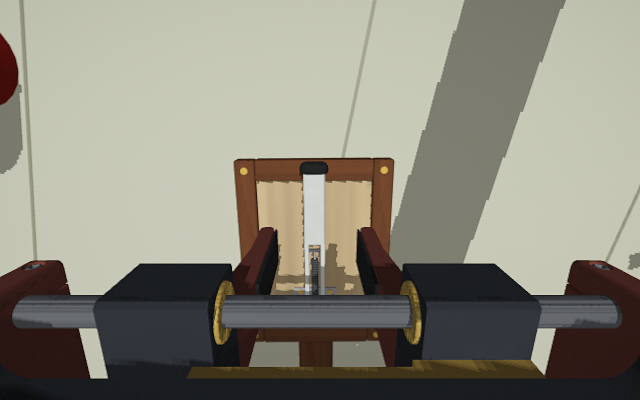

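The wrist view puts the foot at (314,169) and the screws at (243,171) and (384,170), 2–4 px (about 2 mm) from the prediction. The fingers straddle the white leg. I'll descend and pinch it at board x of about 43.

```bash
sed -i 's/450.3,-26.3,0/451.6,-25.4,0/' h.py
python3 -m jog '[[-5,-3,30,0,0,0],[0,0,30,0,0,0],[0,0,11,0,0,0],[0,0,0,0,0,0],[0,0,0,0,0,0]]' 
python3 -c "
from h import *
tell(at(43,0,14),tool(0))"
python3 -m jog '[[0,0,0,0,0,0],[0,0,0,0,0,0],[0,0,0,0,0,0],[0,0,0,0,0,0],[0,0,0,0,0,0]]' 10
python3 -c "
from h import *
tell(at(43,0,14),tool(0))"
```

```text
t: 2.65
ee_pos: [496.5, -17.7, 20.2]
orientation: [-0.285, 3.128, -0.0]
ft_force: [0.5, -0.7, 0.5]
width: 43.9
grasp_force: 0.0
t 2.65 q [-0.06   0.528  2.007  0.     0.607 -1.812] pos [496.5 -17.7  20.2] w 43.9 F [ 0.5 -0.7  0.5] grip 0.0
board frame [45.6 -0.6 20.2] tool axes xyz rows [[-0.984, -0.181, -0.0], [-0.181, 0.984, -0.0], [0.0, -0.0, -1.0]]
shift [2.6 0.6 6.2]
turn [-0.  0.  0.] shift after turn [2.6 0.6 6.2]
t: 3.07
ee_pos: [496.4, -17.9, 19.7]
orientation: [-0.284, 3.128, -0.0]
ft_force: [-0.4, -0.5, 0.3]
width: 14.0
grasp_force: 0.0
t 3.07 q [-0.06   0.528  2.008 -0.     0.605 -1.812] pos [496.4 -17.9  19.7] w 14.0 F [-0.4 -0.5  0.3] grip 0.0
board frame [45.4 -0.7 19.7] tool axes xyz rows [[-0.984, -0.18, -0.001], [-0.18, 0.984, -0.0], [0.001, -0.0, -1.0]]
shift [2.4 0.7 5.7]
turn [-0.     0.001 -0.   ] shift after turn [2.4 0.7 5.7]
```

```bash

python3 -m jog '[[0,0,-20,0,0,0],[0,0,0,0,0,0],[0,0,0,0,0,0]]' 40
python3 - <<'E'
from h import *
from workcell import eyes
tell(at(43,0,13),tool(0))
d=eyes.get_image("wrist"); cv2.imwrite("pics/wrist2.png",d["img"][100:350,200:440,::-1])
E
```

```text
t: 3.32
ee_pos: [496.8, -18.0, 39.8]
orientation: [-0.284, 3.127, -0.001]
ft_force: [-0.0, 0.2, -0.6]
width: 31.1
grasp_force: 0.0
t 3.32 q [-0.06   0.49   2.003 -0.     0.647 -1.812] pos [496.8 -18.   39.8] w 31.1 F [-0.   0.2 -0.6] grip 0.0
board frame [45.8 -0.9 39.8] tool axes xyz rows [[-0.984, -0.18, -0.002], [-0.18, 0.984, -0.001], [0.002, -0.0, -1.0]]
shift [ 2.9  0.9 26.8]
turn [-0.001  0.002 -0.   ] shift after turn [ 2.8  0.9 26.8]
```

View pics/wrist2.png

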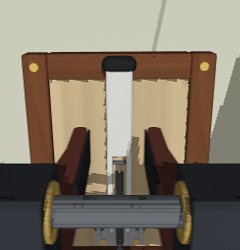

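The crop shows the leg at columns 107–132, still folded and centred between the fingers. I'll go deeper and close.

```bash

python3 -m jog '[[2.5,0.8,20,0,0,0],[0,0,6,0,0,0],[0,0,0,0,0,0],[0,0,0,0,0,0]]' 40
python3 -m jog '[[0,0,0,0,0,0],[0,0,0,0,0,0],[0,0,0,0,0,0],[0,0,0,0,0,0],[0,0,0,0,0,0]]' 8
python3 -c "
from h import *
tell(at(43,0,13),tool(0))"
```

```text
t: 3.7
ee_pos: [492.7, -17.5, 12.4]
orientation: [0.284, -3.127, -0.0]
ft_force: [0.2, 1.2, 0.5]
width: 40.2
grasp_force: 0.0
t: 4.12
ee_pos: [493.6, -17.6, 13.3]
orientation: [-0.284, 3.128, -0.0]
ft_force: [0.1, -0.5, 0.1]
width: 10.5
grasp_force: 0.0
t 4.12 q [-0.06   0.538  2.014 -0.     0.588 -1.812] pos [493.6 -17.6  13.3] w 10.5 F [ 0.1 -0.5  0.1] grip 0.0
board frame [42.7  0.1 13.3] tool axes xyz rows [[-0.984, -0.18, -0.0], [-0.18, 0.984, -0.0], [0.0, -0.0, -1.0]]
shift [-0.3 -0.1  0.3]
turn [-0.  0. -0.] shift after turn [-0.3 -0.1  0.3]
```

```bash

python3 -m jog '[[0,0,0,0,0,0],[0,0,0,0,0,0],[0,0,0,0,0,0]]' 0
python3 - <<'E'
from h import *
from workcell import eyes
tell(at(43,0,13),tool(0))
for n in("wrist","side"):
    d=eyes.get_image(n)
    if n=="wrist": a=d["img"][100:350,200:440,::-1]
    else: b=cv2.resize(d["img"][130:260,240:370,::-1],None,fx=3,fy=3,interpolation=2)
b=b[:390]; a=cv2.copyMakeBorder(a,0,140,0,0,0); cv2.imwrite("pics/w3.png",np.hstack([a,b]))
E
```

```text
t: 4.37
ee_pos: [493.4, -17.6, 13.2]
orientation: [-0.284, 3.129, -0.0]
ft_force: [0.3, 0.1, 0.1]
width: 0.4
grasp_force: 0.0
t 4.37 q [-0.06   0.539  2.014 -0.     0.588 -1.812] pos [493.4 -17.6  13.2] w 0.4 F [0.3 0.1 0.1] grip 0.0
board frame [42.5  0.1 13.2] tool axes xyz rows [[-0.984, -0.18, -0.0], [-0.18, 0.984, -0.0], [0.0, -0.0, -1.0]]
shift [-0.5 -0.1  0.2]
turn [-0.  0. -0.] shift after turn [-0.5 -0.1  0.2]
```

View pics/w3.png

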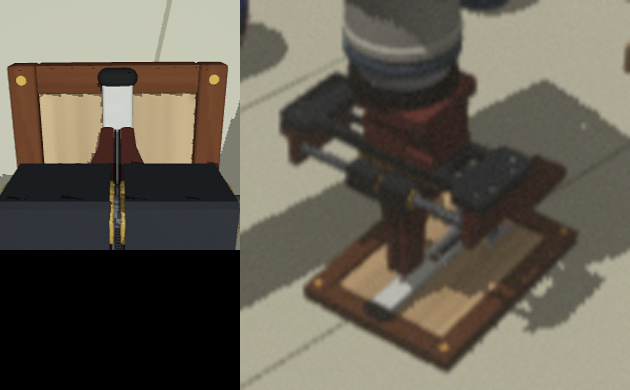

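The fingers have shut to 0.4 mm at the leg with no force. In the side view the fingertip is near full-image pixel (295,222). I'll check whether it really sits above the leg.

```bash
python3 - <<'E'
from h import *
from workcell import eyes
d=eyes.get_image("side"); o=status.get_obs(); p=o["ee_pos"]
for z in(0,13,24): print(z,np.round(pix(d,[p[0],p[1],p[2]+z-13.2]),1))
for x in(32,53):
  for y in(-13.5,13.5): print("tip corner",x,y,np.round(pix(d,at(x,y,13.2)),1))
print("leg edge", [np.round(pix(d,at(x,y,24)),1) for x in(12,42,60)for y in(-9,9)])
cv2.imwrite("pics/s4.png",cv2.resize(d["img"][195:245,270:330,::-1],None,fx=10,fy=10,interpolation=2))
w=eyes.get_image("wrist"); R=w["range_z"]
i=w["img"]; c=w["R"].T@(-w["t"])
for (u,v) in((317,205),(317,215),(300,240),(335,240),(317,250),(310,190)):
    z=R[v,u]; X=w["R"].T@(np.array([(u-w["cx"])/w["fx"]*z,(v-w["cy"])/w["fy"]*z,z])-w["t"]); b=X-B0; print(u,v,i[v,u],np.round([b@E_,b@N_,b[2]],1))
E
```

```text
0 [295.  231.3]
13 [294.9 227.2]
24 [294.9 223.6]
tip corner 32 -13.5 [296.9 232.1]
tip corner 32 13.5 [287.4 227.2]
tip corner 53 -13.5 [302.5 227. ]
tip corner 53 13.5 [293.1 222.2]
leg edge [array([289.8, 232.7]), array([283.4, 229.4]), array([297.9, 225.3]), array([291.6, 222.1]), array([302.7, 221. ]), array([296.4, 217.9])]
317 205 [208 211 206] [23.6  0.5 23.3]
317 215 [207 209 204] [29.8  0.5 23.3]
300 240 [68 34 28] [31.5 -8.  57.1]
335 240 [120  91  70] [52.2 12.5  9.2]
317 250 [86 88 86] [32.6  0.5 66.2]
310 190 [206 209 204] [14.5 -3.6 22.9]
```

View pics/s4.png

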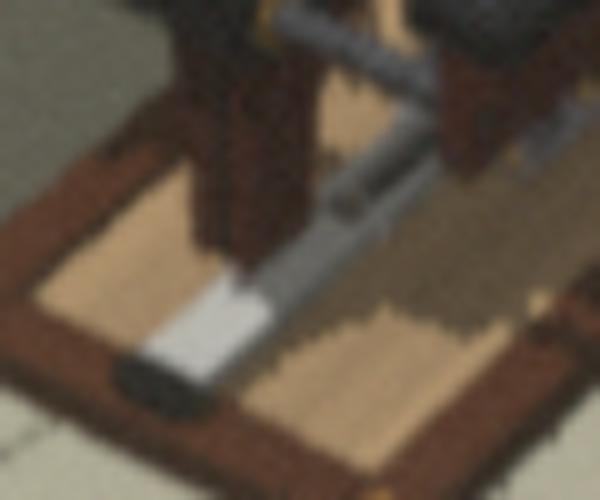

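The fingers pass into the white bar without any contact force, so the bar gives no grip. I'll open, back up and pinch the black rubber roller by its ends instead.

```bash

python3 -m jog '[[0,0,0,0,0,0],[0,0,0,0,0,0],[0,0,0,0,0,0],[0,0,0,0,0,0],[0,0,0,0,0,0]]' 44
python3 -m jog '[[0,0,-25,0,0,0],[36.5,0,0,0,0,0],[0,0,20,0,0,0],[0,0,2,0,0,0],[0,0,0,0,0,0]]'
python3 -c "
from h import *
tell(at(6,0,16.5),tool(0))"
python3 -m jog '[[0,0,0,0,0,0],[0,0,0,0,0,0],[0,0,0,0,0,0],[0,0,0,0,0,0],[0,0,0,0,0,0]]' 10
python3 -c "
from h import *
tell(at(6,0,16.5),tool(0))"
```

```text
t: 4.98
ee_pos: [493.4, -17.6, 13.1]
orientation: [-0.284, 3.129, -0.0]
ft_force: [-0.2, 0.0, 0.7]
width: 30.2
grasp_force: 0.0
t: 5.4
ee_pos: [457.2, -24.2, 15.6]
orientation: [0.284, -3.127, -0.0]
ft_force: [0.8, -1.1, 0.7]
width: 43.9
grasp_force: 0.0
t 5.4 q [-0.079  0.502  2.09   0.     0.55  -1.831] pos [457.2 -24.2  15.6] w 43.9 F [ 0.8 -1.1  0.7] grip 0.0
board frame [ 5.7  0.2 15.6] tool axes xyz rows [[-0.984, -0.18, 0.001], [-0.18, 0.984, 0.0], [-0.001, 0.0, -1.0]]
shift [-0.3 -0.2 -0.9]
turn [ 0.    -0.001 -0.001] shift after turn [-0.3 -0.2 -0.9]
t: 5.82
ee_pos: [457.9, -24.1, 16.3]
orientation: [-0.284, 3.128, -0.0]
ft_force: [0.9, -0.1, -0.2]
width: 14.1
grasp_force: 0.0
t 5.82 q [-0.079  0.501  2.09  -0.     0.55  -1.831] pos [457.9 -24.1  16.3] w 14.1 F [ 0.9 -0.1 -0.2] grip 0.0
board frame [ 6.4  0.1 16.3] tool axes xyz rows [[-0.984, -0.18, -0.0], [-0.18, 0.984, -0.0], [0.0, -0.0, -1.0]]
shift [ 0.4 -0.1 -0.2]
turn [-0.  0. -0.] shift after turn [ 0.4 -0.1 -0.2]
```

```bash
python3 - <<'E'
from h import *
from workcell import eyes
def cloud(d):
    v,u=np.mgrid[0:400,0:640]; z=d["range_z"].astype(float)
    P=np.stack([(u-d["cx"])/d["fx"]*z,(v-d["cy"])/d["fy"]*z,z],-1)-d["t"]; X=P@d["R"]-B0
    return np.stack([X@E_,X@N_,X[...,2]],-1),z>0
tell()
for n in("side","wrist"):
    d=eyes.get_image(n); C,ok=cloud(d); im=d["img"].astype(int)
    np.savez(f"pics/{n}5.npz",**d)
    red=ok&(im[...,0]>im[...,1]+15)&(im[...,0]<110)&(abs(C[...,1])<40)&(abs(C[...,0]-6)<16)&(C[...,2]>16)
    blk=ok&(im.max(-1)<60)&(abs(C[...,1])<16)&(abs(C[...,0]-6)<12)&(C[...,2]>12)&(C[...,2]<70)
    wht=ok&(im.min(-1)>120)&(abs(C[...,1])<14)&(C[...,0]>8)&(C[...,0]<70)&(C[...,2]<60)
    for k,m in dict(red=red,blk=blk,wht=wht).items():
        Q=C[m]; print(n,k,len(Q),*( [np.percentile(Q,p,axis=0).round(1) for p in(2,50,98)] if len(Q) else []))
    Q=C[red]; 
    if len(Q):
        for z0 in range(16,60,6):
            s=Q[(Q[:,2]>=z0)&(Q[:,2]<z0+6)]
            if len(s): print(z0,len(s),s.min(0).round(1),s.max(0).round(1))
E
```

```text
t 5.82 q [-0.079  0.501  2.09  -0.     0.55  -1.831] pos [457.9 -24.1  16.3] w 14.1 F [ 0.9 -0.1 -0.2] grip 0.0
board frame [ 6.4  0.1 16.3] tool axes xyz rows [[-0.984, -0.18, -0.0], [-0.18, 0.984, -0.0], [0.0, -0.0, -1.0]]
side red 94 [ -8.2 -39.   17. ] [ -5.  -10.6  71. ] [ 16.6  15.4 214.8]
side blk 113 [ -5.5 -15.8  15.4] [ 4.4  4.1 52.8] [15.6  9.7 69.7]
side wht 26 [14.7 -9.  19.9] [29.2 -5.5 22.6] [52.2 -2.6 26.5]
16 8 [ -0.5 -34.7  16.4] [14. 18. 21.]
34 1 [-1.9 12.6 39.6] [-1.9 12.6 39.6]
40 4 [-6.6 10.6 41. ] [-4.1 14.3 45.4]
46 7 [ -6.8 -10.   46.2] [-4.2 15.9 51.8]
52 5 [ -6.8 -13.3  52.4] [-4.9 11.3 56.1]
58 10 [ -7.8 -14.3  58.2] [-5.1 14.6 63.1]
wrist red 1894 [ -5.5 -14.3  44.1] [-4.9 -6.9 79.4] [ 13.6  14.9 125.1]
wrist blk 675 [-4.9 -7.5 17.2] [ 2.7  0.5 25.2] [10.7  8.6 68.4]
wrist wht 1091 [12.9 -6.1 22.3] [31.7  0.5 23.5] [49.2  7.  24.7]
16 9 [ 1.7 -9.  16.4] [ 3.6 10.7 18.8]
22 1 [ 3.4 -8.2 22.7] [ 3.4 -8.2 22.7]
40 55 [ -5.5 -14.2  41.6] [-4.5 14.6 46. ]
46 119 [ -5.5 -14.3  46. ] [-3.1 14.7 51.9]
52 126 [ -5.5 -14.3  52. ] [-4.3 14.9 58. ]
58 152 [ -5.5 -14.4  58. ] [-3.2 14.7 64. ]
```

```bash
python3 - <<'E'
from h import *
d=dict(np.load("pics/wrist5.npz"))
v,u=np.mgrid[0:400,0:640]; z=d["range_z"].astype(float)
X=(np.stack([(u-d["cx"])/d["fx"]*z,(v-d["cy"])/d["fy"]*z,z],-1)-d["t"])@d["R"]-B0
C=np.stack([X@E_,X@N_,X[...,2]],-1)
print("pix of tcp",pix(d,at(6.4,0,16.3)),"foot ends",pix(d,at(6,-12,20)),pix(d,at(6,12,20)))
for r in range(150,262,6):
    print(r,[ "%d,%d,%d/%02x%02x%02x"%(*C[r,c],*d["img"][r,c]) for c in range(294,336,6)])
E
```

```text
pix of tcp (np.float64(316.17683896761577), np.float64(228.72722075119054)) foot ends (np.float64(297.15029103754136), np.float64(230.2860390248428)) (np.float64(335.18423615274963), np.float64(230.26092555136694))
150 ['-41,-14,-1/c1c2b1', '-41,-10,0/c1c3b1', '-41,-6,-1/c1c2b1', '-41,-2,-1/c1c2b1', '-41,1,-1/c2c3b1', '-41,5,0/c0c2b0', '-41,9,0/c1c3b1']
156 ['-38,-14,0/c1c2b1', '-38,-10,0/c1c3b1', '-38,-6,0/c1c3b1', '-38,-2,0/c1c2b1', '-37,1,0/c1c3b1', '-37,5,-1/c1c2b1', '-38,9,0/c1c2b1']
162 ['-34,-14,0/c2c3b2', '-34,-10,0/c1c2b1', '-34,-6,0/c1c2b1', '-34,-2,0/c1c3b1', '-34,1,0/c1c2b1', '-34,5,0/c1c3b1', '-34,9,0/c1c2b0']
168 ['-30,-14,0/c1c3b0', '-30,-10,0/c1c3b1', '-30,-6,0/c1c2b1', '-30,-2,0/c1c3b0', '-29,1,-1/c1c2b0', '-29,5,-1/c1c3b1', '-30,9,0/c1c2b1']
174 ['-26,-14,0/c1c3b1', '-26,-10,0/c1c2b1', '-26,-6,0/c1c2b1', '-26,-2,0/c1c3b0', '-25,1,0/c1c3b1', '-25,5,0/c1c2b1', '-25,9,-1/c1c2b1']
180 ['-22,-14,0/c1c3b2', '-21,-10,-1/c1c3b1', '-22,-6,0/c1c3b1', '-21,-2,0/c1c3b1', '-21,1,-1/c1c2b0', '-21,5,0/c1c3b1', '-22,9,0/c1c3b1']
186 ['-17,-14,0/c1c3b1', '-18,-10,0/c1c2b1', '-17,-6,
[... 972 characters left out ...]
22/1e201f', '3,8,22/201b1b']
234 ['-4,-11,52/42231e', '-5,-8,53/42231e', '-1,-5,45/18191b', '6,-2,25/212323', '6,1,25/212424', '6,4,25/121211', '-2,7,47/1e1617']
240 ['-5,-10,61/41221d', '-5,-7,60/43241e', '0,-5,47/131414', '10,-2,24/19191a', '10,1,24/1b1b1d', '10,4,24/121313', '-3,7,56/141418']
246 ['-4,-10,67/432320', '-4,-7,65/41221c', '5,-5,45/686a67', '15,-2,23/c7cbc6', '15,1,23/cacdc8', '15,4,23/7c7f7b', '-3,6,64/151517']
252 ['-4,-9,74/42221e', '-4,-7,73/3f211a', '6,-5,49/646864', '19,-2,24/c7cbc6', '19,1,24/9b9e99', '19,4,23/7d7f7b', '-3,6,70/131317']
258 ['-5,-9,80/42241e', '-4,-7,79/311a17', '10,-5,49/505350', '23,-2,22/c9ccc7', '23,1,22/7a7c78', '23,4,23/7c7f7b', '-4,6,78/111112']
```

Both cameras put the real fingertips at z ≈ 41 while the reported TCP is at 16. So the tips end about 24 mm behind the reported TCP, and I was closing above the leg. I'll open, go 23 mm lower and pinch the foot.

```bash

python3 -m jog '[[0,0,0,0,0,0],[0,0,0,0,0,0],[0,0,0,0,0,0],[0,0,0,0,0,0],[0,0,10,0,0,0]]' 44
python3 -m jog '[[0,0,7,0,0,0],[0,0,5,0,0,0],[0,0,0,0,0,0],[0,0,0,0,0,0]]'
python3 - <<'E'
from h import *
from workcell import eyes
tell()
for n in("side","wrist"):
    d=eyes.get_image(n); v,u=np.mgrid[0:400,0:640]; z=d["range_z"].astype(float)
    X=(np.stack([(u-d["cx"])/d["fx"]*z,(v-d["cy"])/d["fy"]*z,z],-1)-d["t"])@d["R"]-B0; C=np.stack([X@E_,X@N_,X[...,2]],-1)
    im=d["img"].astype(int)
    m=(z>0)&(abs(C[...,1])>16)&(abs(C[...,1])<36)&(abs(C[...,0]-1)<6)&(C[...,2]>15)&(C[...,0]<0); Q=C[m]
    print(n,len(Q),np.sort(Q[:,2])[:10].round(1))
E
```

```text
t: 6.33
ee_pos: [458.7, -24.2, 6.9]
orientation: [-0.284, 3.126, -0.001]
ft_force: [0.0, 0.1, -0.8]
width: 40.3
grasp_force: 0.0
t: 6.67
ee_pos: [457.0, -24.1, -6.6]
orientation: [0.284, -3.127, -0.0]
ft_force: [-0.1, 0.7, 0.3]
width: 44.3
grasp_force: 0.0
t 6.67 q [-0.079  0.55   2.093  0.     0.5   -1.831] pos [457.  -24.1  -6.6] w 44.3 F [-0.1  0.7  0.3] grip 0.0
board frame [ 5.5  0.3 -6.6] tool axes xyz rows [[-0.984, -0.18, 0.001], [-0.18, 0.984, 0.0], [-0.002, 0.0, -1.0]]
side 106 [17.  19.3 22.5 23.9 24.2 25.2 25.3 26.2 27.  28.1]
wrist 1544 [19.1 19.6 19.6 20.4 20.6 20.6 20.6 21.1 21.2 21.4]
```

```bash

python3 -m jog '[[0,0,1,0,0,0],[0,0,0,0,0,0],[0,0,0,0,0,0],[0,0,0,0,0,0],[0,0,0,0,0,0]]' 10
python3 -c "
from h import *
tell()"
```

```text
t: 7.18
ee_pos: [457.6, -24.1, -6.7]
orientation: [-0.284, 3.128, 0.0]
ft_force: [-0.1, 0.6, 1.4]
width: 21.2
grasp_force: 30.0
t 7.18 q [-0.079  0.55   2.093  0.     0.498 -1.831] pos [457.6 -24.1  -6.7] w 21.2 F [-0.1  0.6  1.4] grip 30.0
board frame [ 6.1  0.2 -6.7] tool axes xyz rows [[-0.984, -0.18, -0.0], [-0.18, 0.984, -0.0], [0.0, 0.0, -1.0]]
```

```bash

python3 -m jog '[[2.6,0,-12.9,0,0.1,0],[2.6,0,-12.9,0,0.1,0],[0,0,0,0,0,0]]'
python3 -m jog '[[2.6,0,-12.9,0,0.1,0],[2.6,0,-12.9,0,0.1,0],[0,0,0,0,0,0]]'
cat >> h.py <<'E'
def cloud(n):
    from workcell import eyes
    d=eyes.get_image(n); v,u=np.mgrid[0:400,0:640]; z=d["range_z"].astype(float)
    X=(np.stack([(u-d["cx"])/d["fx"]*z,(v-d["cy"])/d["fy"]*z,z],-1)-d["t"])@d["R"]-B0
    return d["img"][...,::-1],np.where((z>0)[...,None],np.stack([X@E_,X@N_,X[...,2]],-1),np.nan)
def leg(n="side",xm=75):
    im,C=cloud(n); i=im.astype(int)
    m=(abs(C[...,1])<12)&(C[...,0]>5)&(C[...,0]<xm)&(C[...,2]>17)&(C[...,2]<90)&(i.max(-1)-i.min(-1)<22)&(i.min(-1)>85)
    Q=C[m]; s=np.polyfit(Q[:,0],Q[:,2],1) if len(Q)>5 else None
    print(n,"leg pts",len(Q),"line",s,"angle",None if s is None else np.arctan(-s[0]).round(3))
    return Q
E
python3 -c "
from h import *
tell()
print(leg('side')[::8].round(0).tolist());leg('top'); leg('wrist')"
```

```text
t: 7.43
ee_pos: [457.5, -24.8, 20.7]
orientation: [0.267, -2.931, 0.029]
ft_force: [-0.2, -0.8, -0.1]
width: 21.2
grasp_force: 30.0
t: 7.68
ee_pos: [458.1, -24.2, 45.4]
orientation: [0.25, -2.734, 0.051]
ft_force: [-0.7, -0.8, 1.1]
width: 21.4
grasp_force: 30.0
t 7.68 q [-0.021  0.616  1.808 -0.088  1.109 -1.72 ] pos [458.1 -24.2  45.4] w 21.4 F [-0.7 -0.8  1.1] grip 30.0
board frame [ 6.6 -0.  45.4] tool axes xyz rows [[-0.907, -0.167, 0.387], [-0.181, 0.983, -0.0], [-0.38, -0.07, -0.922]]
side leg pts 27 line [-0.41638025 80.42932523] angle 0.395
[[74.0, 6.0, 49.0], [61.0, -3.0, 56.0], [58.0, -9.0, 59.0], [56.0, -7.0, 56.0]]
top leg pts 0 line None angle None
wrist leg pts 1643 line [-0.40011362 77.90222897] angle 0.381
```

```bash

python3 -m jog '[[1.8,0,-9,0,0.07,0],[0,0,0,0,0,0],[0,0,0,0,0,0],[0,0,0,0,0,0]]' 
python3 -m jog '[[0,0,0,0,0,0],[0,0,0,0,0,0],[0,0,0,0,0,0],[0,0,-30,0,0,0],[0,0,-40,0,0,0]]' 60
python3 -m jog '[[0,0,-40,0,0,0],[0,0,0,0,0,0]]' 
python3 -c "
from h import *
tell(at(214,0,60),tool(0))
leg('side');leg('top'); leg('wrist')"
```

```text
t: 8.17
ee_pos: [456.3, -24.4, 53.5]
orientation: [0.242, -2.665, 0.057]
ft_force: [1.8, -0.3, -0.1]
width: 21.1
grasp_force: 30.0
t: 8.58
ee_pos: [484.6, -18.6, 115.3]
orientation: [0.241, -2.654, 0.056]
ft_force: [1.0, -0.9, 0.0]
width: 51.0
grasp_force: 0.0
t: 8.75
ee_pos: [512.1, -15.0, 158.0]
orientation: [0.243, -2.674, 0.06]
ft_force: [0.0, -0.3, 0.0]
width: 59.4
grasp_force: 0.0
t 8.75 q [ 1.000e-03  5.540e-01  1.600e+00 -8.200e-02  1.439e+00 -1.722e+00] pos [512.1 -15.  158. ] w 59.4 F [ 0.  -0.3  0. ] grip 0.0
board frame [ 61.4  -0.6 158. ] tool axes xyz rows [[-0.882, -0.161, 0.442], [-0.181, 0.984, -0.002], [-0.434, -0.082, -0.897]]
shift [-180.2    0.8   20.5]
turn [-0.002 -0.458 -0.   ] shift after turn [-152.6    0.6   98. ]
side leg pts 60 line [-0.52892453 94.62715545] angle 0.487
top leg pts 0 line None angle None
wrist leg pts 1086 line [-0.53155072 94.99111248] angle 0.489
```

The kickstand is out at its stop: both views give 0.487–0.489 rad. Before the swing I'll fit the arm's planar kinematics from the logged poses to see what tool tilts are reachable, and re-measure the board's pose.

```bash
cat > kin.py <<'E'
import numpy as np
from scipy.optimize import least_squares
from scipy.spatial.transform import Rotation as Rot
A=np.unique(np.loadtxt("log.txt"),axis=0); q=A[:,:6]; p=A[:,6:9]; Z=Rot.from_rotvec(A[:,9:]).as_matrix()[:,:,2]
def f(x):
    L1,L2,L3,h,a,o2=x; w=p-L3*Z; r=np.hypot(w[:,0],w[:,1])
    return np.r_[a+L1*np.sin(q[:,1])+L2*np.sin(q[:,1]+q[:,2]+o2)-r, h+L1*np.cos(q[:,1])+L2*np.cos(q[:,1]+q[:,2]+o2)-w[:,2]]
s=least_squares(f,[420,400,250,300,0,0]); K=s.x
if __name__=="__main__":
    print(len(A),K.round(3),abs(s.fun).max().round(1)); print("phi",(q[:,1]+q[:,2]+q[:,4]).round(2),np.arccos(-Z[:,2]).round(2))
def ik(r,z,t):
    "t: forward tilt of the tool; returns q2,q3,q5 (q4=0)"
    L1,L2,L3,h,a,o2=K; rw=r-L3*np.sin(t)-a; zw=z+L3*np.cos(t)-h; D=np.hypot(rw,zw)
    c=(D*D-L1**2-L2**2)/(2*L1*L2)
    if abs(c)>1: return None
    g=np.arccos(c); q2=np.arctan2(rw,zw)-np.arctan2(L2*np.sin(g),L1+L2*np.cos(g)); q3=g-o2
    return q2,q3,np.pi-t-q2-q3
E
python3 - <<'E'
import kin,numpy as np,subprocess
print(subprocess.run(["python3","kin.py"],capture_output=True,text=True).stdout)
rng=((-.9,2.11),(.09,2.58),(.11,2.69))
for sh in(0,40,80):
  for t in(0,.2,.4,.6,.8,1.0,1.3):
    # grip contact ~30 mm behind the TCP along the tool, at the upright handle
    r=397+sh+30*np.sin(t); z=210-30*np.cos(t); s=kin.ik(r,z,t)
    print(sh,t,None if s is None else (np.round(s,2),all(a<x<b for x,(a,b) in zip(s,rng))))
for t in(0,-.2,-.46): print("start",t,kin.ik(661-30*np.sin(-t),7-30,t))
E
python3 - <<'E'
from h import *
im,C=cloud("top"); hsv=cv2.cvtColor(np.ascontiguousarray(im),cv2.COLOR_BGR2HSV)
m=(hsv[...,2]<130)&(hsv[...,1]>80)&(C[...,0]>-15)&(C[...,0]<260)&(abs(C[...,1])<80)&(C[...,2]<22)
Q=C[m]; H=Q[(Q[:,0]>195)]; print("handle y",H[:,1].min(),H[:,1].max(),"x end",H[:,0].max(),"body x",Q[:,0].min(),"y",np.percentile(Q[:,1],[1,99]))
E
```

```text
14 [5.63001e+02 4.90994e+02 3.36255e+02 3.12419e+02 1.71000e-01 1.58000e-01] 0.0
phi [3.14 3.14 3.14 3.14 3.14 3.14 3.14 3.14 3.14 3.15 3.53 3.59 3.14 3.14] [0.   0.   0.   0.   0.   0.   0.   0.   0.   0.01 0.4  0.46 0.   0.  ]

0 0 (array([0.1 , 2.12, 0.92]), True)
0 0.2 (array([0.01, 2.24, 0.69]), True)
0 0.4 (array([-0.05,  2.36,  0.44]), True)
0 0.6 (array([-0.08,  2.48,  0.14]), True)
0 0.8 (array([-0.03,  2.61, -0.24]), False)
0 1.0 (array([ 0.19,  2.73, -0.77]), False)
0 1.3 (array([ 1.03,  2.84, -2.03]), False)
40 0 (array([0.17, 2.04, 0.93]), True)
40 0.2 (array([0.08, 2.16, 0.7 ]), True)
40 0.4 (array([0.02, 2.29, 0.43]), True)
40 0.6 (array([-0.  ,  2.41,  0.13]), True)
40 0.8 (array([ 0.04,  2.54, -0.24]), False)
40 1.0 (array([ 0.21,  2.65, -0.72]), False)
40 1.3 (array([ 0.78,  2.75, -1.69]), False)
80 0 (array([0.23, 1.96, 0.95]), True)
80 0.2 (array([0.15, 2.09, 0.71]), True)
80 0.4 (array([0.09, 2.22, 0.44]), True)
80 0.6 (array([0.06, 2.34, 0.14]), True)
80 0.8 (array([ 0.1 ,  2.46, -0.23]), False)
80 1.0 (array([ 0.24,  2.57, -0.67]), False)
80 1.3 (array([ 0.67,  2.66, -1.49]), False)
start 0 (np.float64(0.7586747571162028), np.float64(1.6337184311705837), np.float64(0.7491994653030067))
start -0.2 (np.float64(0.8328101093459025), np.float64(1.4797592915116813), np.float64(1.0290232527322096))
start -0.46 (np.float64(0.9581663780688904), np.float64(1.270877712692522), np.float64(1.372548562828381))Traceback (most recent call last):
  File "<stdin>", line 4, in <module>
    return umr_minimum(a, axis, None, out, keepdims, initial, where)
ValueError: zero-size array to reduction operation minimum which has no identity
```

The kinematics fit is exact, and the tool tilt can run from about -0.5 (pointing back at the robot) to about +0.5 (pointing forward). I'll grip the handle tilted back by 0.35 and move above it now.

```bash
python3 - <<'E'
from h import *
T=tool(-.35); z=T.as_matrix()[:,2]; tell(at(214,0,6)+25*z-75*z,T)
E
```

```text
t 8.95 q [ 0.     0.56   1.613 -0.082  1.434 -1.721] pos [504.3 -15.3 151.4] w 60.4 F [ 0.1  0.1 -0.2] grip 0.0
board frame [ 53.7   0.4 151.4] tool axes xyz rows [[-0.876, -0.161, 0.455], [-0.18, 0.984, 0.0], [-0.447, -0.082, -0.891]]
shift [-202.8   -0.4    7. ]
turn [ 0.001 -0.122 -0.   ] shift after turn [-200.5   -0.4   31.6]
```

```bash

python3 -m jog '[[0,0,0,0,-0.122,0],[-40,0,0,0,0,0],[-40,0,0,0,0,0],[-40,0,6,0,0,0],[-40,0,8,0,0,0]]' 60
python3 -m jog '[[-40,0,8,0,0,0],[0,0,8,0,0,0],[0,0,0,0,0,0]]'
python3 - <<'E'
from h import *
T=tool(-.35); z=T.as_matrix()[:,2]; tell(at(214,0,6)+25*z,T)
for n in("wrist","side"):
    im,C=cloud(n); hsv=cv2.cvtColor(np.ascontiguousarray(im),cv2.COLOR_BGR2HSV)
    m=(C[...,2]<18)&(C[...,2]>8)&(C[...,0]>185)&(C[...,0]<270)&(abs(C[...,1])<45); Q=C[m]
    if len(Q): print(n,len(Q),"handle y",np.percentile(Q[:,1],[2,98]).round(1),"x",np.percentile(Q[:,0],[1,99]).round(1),"z",np.median(Q[:,2]).round(1))
    m=(C[...,2]<18)&(C[...,2]>8)&(C[...,0]>-20)&(C[...,0]<270)&(abs(C[...,1])<90); Q=C[m][:,:2].astype(np.float32)
    if len(Q): print("all",cv2.minAreaRect(Q[Q[:,0]<188]) )
E
```

```text
t: 9.37
ee_pos: [649.1, 11.0, 83.3]
orientation: [0.252, -2.782, 0.044]
ft_force: [0.5, 0.1, 0.5]
width: 59.8
grasp_force: 0.0
t: 9.62
ee_pos: [677.2, 16.7, 49.9]
orientation: [0.253, -2.774, 0.044]
ft_force: [-0.1, 0.7, 0.4]
width: 59.9
grasp_force: 0.0
t 9.62 q [ 0.032  0.847  1.277 -0.052  1.372 -1.701] pos [677.2  16.7  49.9] w 59.9 F [-0.1  0.7  0.4] grip 0.0
board frame [229.5   0.7  49.9] tool axes xyz rows [[-0.921, -0.17, 0.35], [-0.18, 0.984, 0.001], [-0.344, -0.062, -0.937]]
shift [-1.  -0.8 71.6]
turn [ 0.001 -0.007  0.   ] shift after turn [-0.5 -0.7 71.6]
wrist 3328 handle y [-14.8  17.5] x [185.4 243.2] z 13.2
all ((114.86549377441406, 0.84930419921875), (146.0249481201172, 136.35598754882812), 0.17678047716617584)
side 195 handle y [-16.1  16.2] x [185.7 242. ] z 12.9
all ((91.35906219482422, -0.4929351806640625), (193.07473754882812, 138.48098754882812), 0.49788030982017517)
```

```bash

python3 -m jog '[[0,0,30,0,0,0],[0,0,25,0,0,0],[0,0,10,0,0,0],[0,0,4,0,0,0],[0,0,0,0,0,0]]'
python3 - <<'E'
from h import *
T=tool(-.35); z=T.as_matrix()[:,2]; tell(at(214,0,6)+25*z,T)
im,C=cloud("wrist")
m=(C[...,2]<45)&(C[...,2]>2)&(C[...,0]>195)&(C[...,0]<235)&(abs(C[...,1])>24)&(abs(C[...,1])<45); Q=C[m]
print(len(Q), Q[np.argsort(Q[:,2])[:8]].round(1).tolist())
E
```

```text
t: 10.13
ee_pos: [657.0, 12.3, -8.2]
orientation: [0.252, -2.783, 0.044]
ft_force: [0.5, -0.6, 0.9]
width: 60.0
grasp_force: 0.0
t 10.13 q [ 0.027  0.887  1.348 -0.055  1.251 -1.698] pos [657.   12.3  -8.2] w 60.0 F [ 0.5 -0.6  0.9] grip 0.0
board frame [208.8  -0.   -8.2] tool axes xyz rows [[-0.925, -0.169, 0.341], [-0.18, 0.984, 0.0], [-0.336, -0.061, -0.94]]
shift [-0.   0.   9.9]
turn [ 0.     0.002 -0.001] shift after turn [-0.   0.   9.9]
1568 [[227.8, -30.1, 15.1], [223.3, -30.1, 15.3], [228.3, -30.0, 15.5], [227.1, -30.0, 15.6], [221.6, -30.1, 15.6], [223.8, 30.2, 15.7], [216.5, -30.1, 15.9], [226.5, -30.0, 15.9]]
```

```bash

python3 -m jog '[[0,0,8,0,0,0],[0,0,5,0,0,0],[0,0,0,0,0,0],[0,0,0,0,0,0]]'
python3 -m jog '[[0,0,0,0,0,0],[0,0,0,0,0,0],[0,0,0,0,0,0],[0,0,0,0,0,0],[0,0,0,0,0,0]]' 25
python3 - <<'E'
from h import *
tell()
im,C=cloud("wrist")
m=(C[...,2]<45)&(C[...,2]>-2)&(C[...,0]>195)&(C[...,0]<235)&(abs(C[...,1])>18)&(abs(C[...,1])<45)&(im[...,2]<110); Q=C[m]
print(len(Q), Q[np.argsort(Q[:,2])[:8]].round(1).tolist())
E
```

```text
t: 10.52
ee_pos: [653.3, 11.7, -20.9]
orientation: [0.253, -2.783, 0.045]
ft_force: [-1.4, -0.2, 0.8]
width: 59.8
grasp_force: 0.1
t: 10.93
ee_pos: [653.2, 11.8, -21.0]
orientation: [0.253, -2.783, 0.044]
ft_force: [0.2, 0.1, 1.4]
width: 33.7
grasp_force: 30.3
t 10.93 q [ 0.027  0.9    1.359 -0.056  1.228 -1.697] pos [653.2  11.8 -21. ] w 33.7 F [0.2 0.1 1.4] grip 30.3
board frame [ 2.05e+02  2.00e-01 -2.10e+01] tool axes xyz rows [[-0.925, -0.169, 0.341], [-0.18, 0.984, 0.0], [-0.335, -0.061, -0.94]]
1108 [[231.9, 18.4, -1.6], [231.3, 18.4, -1.3], [230.7, 18.4, -1.3], [232.3, 18.8, -0.5], [230.1, 18.3, -0.5], [206.2, 19.6, -0.5], [229.4, 18.3, -0.1], [232.2, -18.2, -0.1]]
```

Gripped with 30 N at width 33.7, with the contact point at about board x 215. Now I'll compute the swing rows: pivot about the bottom edge to 90°, then about the back corner, while the tool tilts from -0.35 to +0.45.

```bash
cat > plan.py <<'E'
from h import *
def G(th):
    d=max(th-np.pi/2,0); a=th-d; x,z=215*np.cos(a)-7*np.sin(a),215*np.sin(a)+7*np.cos(a)
    if d: x,z=x+14,z; x,z=-14+x*np.cos(d)-z*np.sin(d),x*np.sin(d)+z*np.cos(d)
    return x,z
def plan(ths,tilt=lambda th:-.35+.8*th/1.8):
    def pose(th):
        T=tool(tilt(th)); x,z=G(th); return at(x,0,z)+30*T.as_matrix()[:,2],T
    P=[pose(t) for t in ths]
    print("start",P[0][0].round(1),"end",P[-1][0].round(1))
    for (p,T),(p2,T2),t in zip(P,P[1:],ths[1:]): print(round(t,3),T.inv().apply(p2-p).round(1),(T.inv()*T2).as_rotvec().round(3))
E
python3 -c "
from plan import *
plan(np.linspace(0,1.8,21))"
```

```text
start [652.9  11.6 -21.2] end [409.3 -33.2 184. ]
0.09 [  6.8   0.  -17.6] [ 0.   -0.04 -0.  ]
0.18 [  7.7  -0.  -17.2] [-0.   -0.04  0.  ]
0.27 [  8.5  -0.  -16.7] [ 0.   -0.04 -0.  ]
0.36 [  9.4  -0.  -16.2] [-0.   -0.04  0.  ]
0.45 [ 10.2   0.  -15.7] [ 0.   -0.04  0.  ]
0.54 [ 10.9  -0.  -15.1] [ 0.   -0.04  0.  ]
0.63 [ 11.7  -0.  -14.5] [ 0.   -0.04  0.  ]
0.72 [ 12.4   0.  -13.8] [-0.   -0.04  0.  ]
0.81 [ 13.    0.  -13.1] [-0.   -0.04  0.  ]
0.9 [ 13.7  -0.  -12.4] [ 0.   -0.04  0.  ]
0.99 [ 14.3  -0.  -11.6] [-0.   -0.04 -0.  ]
1.08 [ 14.8   0.  -10.8] [-0.   -0.04  0.  ]
1.17 [ 15.4   0.  -10. ] [ 0.   -0.04 -0.  ]
1.26 [15.8 -0.  -9.2] [-0.   -0.04  0.  ]
1.35 [16.3 -0.  -8.3] [ 0.   -0.04 -0.  ]
1.44 [16.7 -0.  -7.4] [ 0.   -0.04 -0.  ]
1.53 [17.   0.  -6.5] [ 0.   -0.04  0.  ]
1.62 [17.1 -0.  -6.3] [-0.   -0.04 -0.  ]
1.71 [17.2 -0.  -5.9] [ 0.   -0.04  0.  ]
1.8 [17.5  0.  -5. ] [ 0.   -0.04  0.  ]
```

```bash

python3 -m jog '[[6.8,0,-17.6,0,-0.04,0],[7.7,0,-17.2,0,-0.04,0],[8.5,0,-16.7,0,-0.04,0],[9.4,0,-16.2,0,-0.04,0],[0,0,0,0,0,0]]'
cat >> h.py <<'E'
def board():
    "line through the visible frame/back in the E,z plane, from the side camera"
    im,C=cloud("side"); hsv=cv2.cvtColor(np.ascontiguousarray(im),cv2.COLOR_BGR2HSV)
    m=(abs(C[...,1])<75)&(abs(C[...,1])>45)&(C[...,0]>-90)&(C[...,0]<200)&(C[...,2]>3)&(C[...,2]<215)&(hsv[...,1]>80)
    Q=C[m][:,[0,2]].astype(np.float32)
    vx,vy,x0,y0=cv2.fitLine(Q,cv2.DIST_HUBER,0,.01,.01).ravel()
    if vy<0: vx,vy=-vx,-vy
    k=(Q-[x0,y0])@np.array([-vy,vx]); s=(Q-[x0,y0])@np.array([vx,vy]); s=s[abs(k)<6]
    lo,hi=np.percentile(s,[1,99]); print("board angle",np.arctan2(vy,vx).round(3),"n",len(Q),"low end",np.round([x0+vx*lo,y0+vy*lo],1),"high end",np.round([x0+vx*hi,y0+vy*hi],1))
E
python3 -c "
from h import *
tell();board()"
```

```text
t: 11.4
ee_pos: [641.5, 9.3, 55.9]
orientation: [0.267, -2.946, 0.025]
ft_force: [0.7, 0.3, -2.9]
width: 33.9
grasp_force: 30.0
t 11.4 q [ 0.012  0.702  1.521 -0.035  1.1   -1.721] pos [641.5   9.3  55.9] w 33.9 F [ 0.7  0.3 -2.9] grip 30.0
board frame [193.1  -0.2  55.9] tool axes xyz rows [[-0.967, -0.177, 0.183], [-0.18, 0.984, -0.001], [-0.18, -0.033, -0.983]]
board angle 0.367 n 1319 low end [-2.9 12.7] high end [161.1  75.7]
```

The board pivots as planned (0.367 rad against 0.36), so I'll continue.

```bash

python3 -m jog '[[10.2,0,-15.7,0,-0.04,0],[10.9,0,-15.1,0,-0.04,0],[11.7,0,-14.5,0,-0.04,0],[12.4,0,-13.8,0,-0.04,0],[13,0,-13.1,0,-0.04,0]]'
python3 -m jog '[[13.7,0,-12.4,0,-0.04,0],[14.3,0,-11.6,0,-0.04,0],[14.8,0,-10.8,0,-0.04,0],[15.4,0,-10,0,-0.04,0],[0,0,0,0,0,0]]'
python3 -c "
from h import *
tell();board()"
```

```text
t: 11.87
ee_pos: [592.4, 0.7, 129.6]
orientation: [-0.284, 3.117, 0.002]
ft_force: [0.4, -0.4, -3.3]
width: 33.6
grasp_force: 30.0
t: 12.28
ee_pos: [530.6, -10.7, 171.2]
orientation: [-0.268, 2.957, 0.023]
ft_force: [-0.3, 0.2, -3.8]
width: 33.6
grasp_force: 30.0
t 12.28 q [-0.07   0.244  1.98   0.063  0.751 -1.863] pos [530.6 -10.7 171.2] w 33.6 F [-0.3  0.2 -3.8] grip 30.0
board frame [ 80.3   0.2 171.2] tool axes xyz rows [[-0.969, -0.177, -0.172], [-0.18, 0.984, 0.0], [0.169, 0.031, -0.985]]
board angle 1.15 n 1050 low end [-11.4   9.9] high end [ 59.9 169. ]
```

```bash

python3 -m jog '[[15.8,0,-9.2,0,-0.04,0],[16.3,0,-8.3,0,-0.04,0],[16.7,0,-7.4,0,-0.04,0],[17,0,-6.5,0,-0.04,0],[0,0,0,0,0,0]]'
python3 -c "
from h import *
tell();board()"
python3 -m jog '[[8.5,0,-3.2,0,-0.02,0],[8.6,0,-3.1,0,-0.02,0],[8.6,0,-3,0,-0.02,0],[8.6,0,-2.9,0,-0.02,0],[0,0,0,0,0,0]]'
python3 -c "
from h import *
tell();board()"
```

```text
t: 12.75
ee_pos: [461.4, -23.6, 186.0]
orientation: [-0.254, 2.798, 0.042]
ft_force: [0.6, -0.4, -1.3]
width: 33.7
grasp_force: 30.0
t 12.75 q [-0.155  0.06   2.208  0.202  0.567 -2.06 ] pos [461.4 -23.6 186. ] w 33.7 F [ 0.6 -0.4 -1.3] grip 30.0
board frame [ 10.  -0. 186.] tool axes xyz rows [[-0.93, -0.17, -0.327], [-0.18, 0.984, -0.0], [0.322, 0.059, -0.945]]
board angle 1.496 n 437 low end [-11.9   8. ] high end [  1.1 180.9]
t: 13.22
ee_pos: [427.7, -30.0, 185.5]
orientation: [-0.247, 2.719, 0.052]
ft_force: [0.3, 0.7, -0.2]
width: 33.3
grasp_force: 30.0
t 13.22 q [-0.222 -0.016  2.319  0.348  0.48  -2.254] pos [427.7 -30.  185.5] w 33.3 F [ 0.3  0.7 -0.2] grip 30.0
board frame [-24.3  -0.2 185.5] tool axes xyz rows [[-0.901, -0.165, -0.401], [-0.18, 0.984, 0.0], [0.395, 0.072, -0.916]]
board angle 1.632 n 267 low end [-19.2   9.2] high end [-29.7 180.8]
```

```bash
python3 -c "
from plan import *
t=np.linspace(1.71,1.81,6)
plan(t,lambda th:.41-.8*(th-1.71))"
```

```text
start [427.1 -29.9 186.4] end [404.  -34.1 182.2]
1.73 [ 4.6 -0.  -1.2] [0.    0.016 0.   ]
1.75 [ 4.6  0.  -1.1] [-0.     0.016 -0.   ]
1.77 [ 4.7 -0.  -0.9] [0.    0.016 0.   ]
1.79 [ 4.7  0.  -0.8] [-0.     0.016  0.   ]
1.81 [ 4.7  0.  -0.6] [ 0.     0.016 -0.   ]
```

```bash

python3 -m jog '[[4.6,0,-1.2,0,0.016,0],[4.6,0,-1,0,0.016,0],[4.7,0,-0.9,0,0.016,0],[4.7,0,-0.7,0,0.016,0],[0,0,0,0,0,0]]'
python3 - <<'E'
from h import *
tell();board()
im,C=cloud("side"); i=im.astype(int)
m=(abs(C[...,1])<14)&(C[...,0]>-110)&(C[...,0]<-50)&(C[...,2]<40)&(i.max(-1)<75); Q=C[m]
if len(Q): print("foot",len(Q),Q.min(0).round(1),Q.max(0).round(1))
E
```

```text
t: 13.68
ee_pos: [410.0, -33.3, 182.5]
orientation: [-0.254, 2.784, 0.044]
ft_force: [-0.6, 0.5, 5.9]
width: 33.8
grasp_force: 30.0
t 13.68 q [-0.218 -0.023  2.31   0.256  0.548 -2.17 ] pos [410.  -33.3 182.5] w 33.8 F [-0.6  0.5  5.9] grip 30.0
board frame [-42.4  -0.3 182.5] tool axes xyz rows [[-0.925, -0.17, -0.341], [-0.181, 0.984, -0.001], [0.335, 0.061, -0.94]]
board angle 1.691 n 274 low end [-20.2  10.6] high end [-40.6 180.1]
foot 27 [-93.7 -12.5  -0.1] [-74.6   6.4  39.9]
```

```bash
python3 - <<'E'
from h import *
im,C=cloud("side"); w,_=cloud("wrist")
a=cv2.resize(np.ascontiguousarray(im[100:260,190:330]),None,fx=3.5,fy=3.5,interpolation=2)
cv2.imwrite("pics/up1.png",a)
# fit plywood back plane: tan points of the back, all y
hsv=cv2.cvtColor(np.ascontiguousarray(im),cv2.COLOR_BGR2HSV)
m=(abs(C[...,1])<50)&(C[...,0]>-60)&(C[...,0]<20)&(C[...,2]>20)&(C[...,2]<160)&(hsv[...,1]>60)&(hsv[...,2]>90)
Q=C[m]; A=np.c_[Q[:,1:],np.ones(len(Q))]
for _ in range(4):
    s=np.linalg.lstsq(A,Q[:,0],rcond=None)[0]; k=abs(A@s-Q[:,0])<4; A,Q=A[k],Q[k]
print(len(Q),"x=%.3f y+%.3f z+%.1f"%tuple(s),"lean deg",np.degrees(np.arctan(-s[1])).round(1))
E
```

```text
0 x=0.000 y+0.000 z+0.0 lean deg -0.0
```

View pics/up1.png

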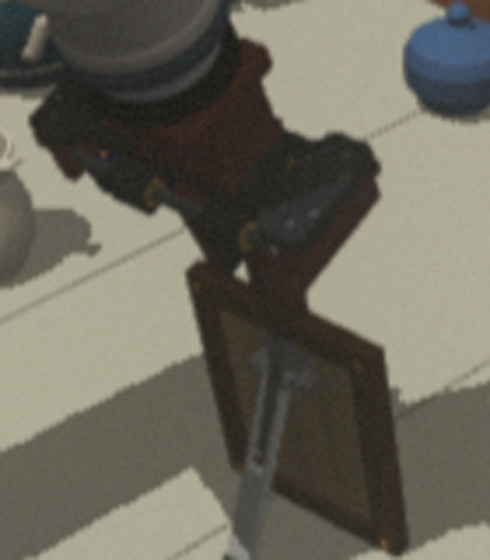

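The board stands upright: it's in shadow, with its frame from (190,265) to (405,550) in the crop. The leg reaches toward the robot to about (235,555). I'll measure the lean from the back plane, using all dark brown points.

```bash
cat > lean.py <<'E'
from h import *
tell()
im,C=cloud("side"); hsv=cv2.cvtColor(np.ascontiguousarray(im),cv2.COLOR_BGR2HSV)
m=(abs(C[...,1])<46)&(C[...,0]>-75)&(C[...,0]<20)&(C[...,2]>25)&(C[...,2]<150)&(hsv[...,1]>50)
Q=C[m]; A=np.c_[Q[:,1:],np.ones(len(Q))]
for th in(15,8,5,4,4):
    s=np.linalg.lstsq(A,Q[:,0],rcond=None)[0]; k=abs(A@s-Q[:,0])<th; A,Q=A[k],Q[k]
print(len(Q),"back plane x=%.3f y+%.3f z+%.1f"%tuple(s),"lean deg",np.degrees(np.arctan(-s[1])).round(1))
i=im.astype(int)
F=C[(abs(C[...,1])<16)&(C[...,0]>-115)&(C[...,0]<-55)&(C[...,2]<60)&(C[...,2]>4)]
for z in range(4,60,6):
    f=F[(F[:,2]>=z)&(F[:,2]<z+6)]
    if len(f): print(z,len(f),f.min(0).round(0),f.max(0).round(0))
E
python3 lean.py
```

```text
t 13.88 q [-0.218 -0.023  2.31   0.257  0.547 -2.171] pos [410.2 -33.3 182.6] w 33.6 F [-0.4 -0.2  7.4] grip 30.0
board frame [-42.1  -0.3 182.6] tool axes xyz rows [[-0.924, -0.17, -0.341], [-0.181, 0.984, -0.001], [0.336, 0.061, -0.94]]
799 back plane x=0.000 y+-0.143 z+-13.4 lean deg 8.2
4 7 [-93. -11.   7.] [-90.   6.  10.]
10 24 [-94. -14.  11.] [-86.   7.  16.]
16 25 [-92. -11.  16.] [-83.   7.  21.]
22 23 [-89. -10.  22.] [-80.   7.  27.]
28 23 [-86. -11.  28.] [-76.   8.  34.]
34 22 [-85. -11.  34.] [-77.   7.  39.]
40 22 [-83. -12.  41.] [-73.   6.  46.]
46 24 [-80. -11.  46.] [-72.   9.  51.]
52 26 [-80. -11.  52.] [-67.   7.  58.]
58 5 [-75. -10.  59.] [-71.   8.  59.]
```

The lean is only 8°, so the foot is still about 5 mm off the counter. I'll carry the handle about 18 mm further toward the robot.

```bash

python3 -m jog '[[4,0,-0.8,0,0.016,0],[4,0,-0.8,0,0.016,0],[4,0,-0.7,0,0.016,0],[0,0,0,0,0,0],[0,0,0,0,0,0]]'
python3 lean.py
```

```text
t: 14.35
ee_pos: [397.0, -35.4, 180.1]
orientation: [-0.258, 2.831, 0.039]
ft_force: [0.1, -1.9, 3.8]
width: 33.7
grasp_force: 30.0
t 14.35 q [-0.215 -0.026  2.304  0.204  0.596 -2.121] pos [397.  -35.4 180.1] w 33.7 F [ 0.1 -1.9  3.8] grip 30.0
board frame [-5.550e+01  1.000e-01  1.801e+02] tool axes xyz rows [[-0.94, -0.173, -0.295], [-0.181, 0.984, -0.0], [0.29, 0.053, -0.955]]
752 back plane x=-0.001 y+-0.191 z+-13.6 lean deg 10.8
4 10 [-94. -12.   6.] [-88.  11.   9.]
10 35 [-95. -12.  10.] [-84.   8.  16.]
16 19 [-90. -11.  17.] [-79.   7.  22.]
22 29 [-89. -10.  23.] [-79.   8.  28.]
28 17 [-87. -10.  29.] [-79.   6.  34.]
34 24 [-86. -11.  34.] [-76.   9.  40.]
40 21 [-83. -11.  40.] [-75.   6.  46.]
46 21 [-82. -11.  46.] [-73.   8.  52.]
52 24 [-80. -10.  52.] [-70.   7.  58.]
58 6 [-77. -11.  58.] [-74.   7.  60.]
```

```bash

python3 -m jog '[[4.2,0,-0.3,0,0.012,0],[4.2,0,-0.3,0,0.012,0],[0,0,0,0,0,0],[0,0,0,0,0,0]]'
python3 lean.py | head -3
```

```text
t: 14.73
ee_pos: [388.5, -36.8, 178.2]
orientation: [-0.259, 2.855, 0.036]
ft_force: [0.7, -1.5, 3.6]
width: 33.0
grasp_force: 30.0
t 14.73 q [-0.216 -0.028  2.305  0.183  0.618 -2.104] pos [388.5 -36.8 178.2] w 33.0 F [ 0.7 -1.5  3.6] grip 30.0
board frame [-64.2   0.2 178.2] tool axes xyz rows [[-0.946, -0.173, -0.272], [-0.18, 0.984, -0.0], [0.268, 0.049, -0.962]]
707 back plane x=-0.001 y+-0.226 z+-13.4 lean deg 12.7
```

```bash

python3 -m jog '[[1.5,0,0.8,0,0,0],[0.8,0,0.8,0,0,0],[0,0,0,0,0,0],[0,0,0,0,0,0],[0,0,0,0,0,0]]'
python3 lean.py | head -3
```

```text
t: 15.2
ee_pos: [388.9, -37.3, 178.0]
orientation: [-0.259, 2.85, 0.035]
ft_force: [-4.5, 0.7, 23.0]
width: 33.3
grasp_force: 30.0
t 15.2 q [-0.218 -0.029  2.307  0.187  0.611 -2.109] pos [388.9 -37.3 178. ] w 33.3 F [-4.5  0.7 23. ] grip 30.0
board frame [-63.8  -0.4 178. ] tool axes xyz rows [[-0.945, -0.173, -0.277], [-0.18, 0.984, -0.001], [0.273, 0.049, -0.961]]
704 back plane x=0.001 y+-0.225 z+-13.4 lean deg 12.7
```

```bash

python3 -m jog '[[0,0,-0.6,0,0,0],[0,0,0,0,0,0],[0,0,0,0,0,0],[0,0,0,0,0,0],[0,0,0,0,0,0]]'
python3 lean.py | head -7
python3 - <<'E'
from h import *
im,C=cloud("side"); hsv=cv2.cvtColor(np.ascontiguousarray(im),cv2.COLOR_BGR2HSV)
for lo,hi in((-72,-40),(40,72)):
    Q=C[(C[...,1]>lo)&(C[...,1]<hi)&(C[...,0]>-40)&(C[...,0]<10)&(hsv[...,1]>80)&(C[...,2]<60)]
    if len(Q): print(lo,hi,len(Q),"lowest frame pts z",np.sort(Q[:,2])[:5].round(1))
for n,p in dict(cup=(567,345),jug=(425,328),green=(578,-379),red=(424,-307)).items():
    t,T=cloud("top"); b=np.array([*p,0])-B0; b=np.array([b@E_,b@N_])
    m=(np.hypot(T[...,0]-b[0],T[...,1]-b[1])<70)&(T[...,2]>60); Q=T[m]; print(n,len(Q),(Q.mean(0)[:2]-b).round(0) if len(Q) else "", Q[:,2].max() if len(Q) else "")
E
```

```text
t: 15.67
ee_pos: [388.1, -37.3, 177.9]
orientation: [-0.259, 2.852, 0.035]
ft_force: [-3.1, -0.3, 15.4]
width: 33.2
grasp_force: 30.0
t 15.67 q [-0.218 -0.029  2.308  0.186  0.613 -2.109] pos [388.1 -37.3 177.9] w 33.2 F [-3.1 -0.3 15.4] grip 30.0
board frame [-64.6  -0.2 177.9] tool axes xyz rows [[-0.946, -0.173, -0.275], [-0.18, 0.984, -0.001], [0.271, 0.049, -0.961]]
687 back plane x=0.001 y+-0.230 z+-13.3 lean deg 12.9
4 28 [-94. -13.   4.] [-64.   9.  10.]
10 22 [-94. -11.  10.] [-84.   6.  16.]
16 18 [-90. -11.  16.] [-81.   9.  22.]
22 25 [-90. -10.  22.] [-80.   8.  27.]
-72 -40 29 lowest frame pts z [10.2 10.4 11.  11.2 13.4]
40 72 9 lowest frame pts z [11.8 18.8 32.7 42.3 46.2]
cup 256 [ 8. 12.] 77.2663173207015
jug 452 [-1.  9.] 110.44886843788804
green 755 [-0.  1.] 115.76295101816716
red 749 [-1.  1.] 117.5372290950713
```

```bash
python3 - <<'E'
from h import *
from workcell import eyes
d=eyes.get_image("side"); im=d["img"].astype(float)
l=np.radians(12.9); 
for y in(-62,-45,-30,45,60):
    out=[]
    for bx in range(-14,22,4):
        x=-13.3-5/np.cos(l)-bx*np.sin(l); z=bx*np.cos(l); u,v=pix(d,at(x,y,z)); out.append((bx,im[int(round(v)),int(round(u))].astype(int).tolist()))
    print(y,np.round((u,v)),out)
a=cv2.resize(d["img"][150:300,180:330,::-1],None,fx=4,fy=4,interpolation=2)
for y in(-68,68):
    u,v=pix(d,at(-18.4,y,0)); cv2.circle(a,(int((u-180)*4+2),int((v-150)*4+2)),3,(0,255,0),1)
u,v=pix(d,at(-88,0,0)); cv2.circle(a,(int((u-180)*4+2),int((v-150)*4+2)),3,(0,255,255),1)
cv2.imwrite("pics/final.png",a)
E
```

```text
-62 [300. 254.] [(-14, [174, 172, 150]), (-10, [174, 170, 149]), (-6, [173, 170, 150]), (-2, [156, 153, 133]), (2, [113, 108, 93]), (6, [86, 77, 62]), (10, [85, 68, 47]), (14, [76, 62, 41]), (18, [58, 48, 37])]
-45 [293. 251.] [(-14, [169, 167, 147]), (-10, [144, 139, 124]), (-6, [106, 104, 91]), (-2, [98, 95, 83]), (2, [88, 83, 73]), (6, [60, 57, 47]), (10, [52, 46, 38]), (14, [49, 44, 38]), (18, [48, 42, 33])]
-30 [288. 248.] [(-14, [99, 96, 84]), (-10, [97, 96, 82]), (-6, [99, 97, 85]), (-2, [96, 94, 82]), (2, [80, 76, 67]), (6, [58, 53, 46]), (10, [53, 47, 40]), (14, [45, 40, 36]), (18, [47, 41, 32])]
45 [261. 233.] [(-14, [83, 82, 76]), (-10, [83, 84, 78]), (-6, [76, 74, 68]), (-2, [72, 71, 66]), (2, [78, 77, 72]), (6, [82, 80, 75]), (10, [59, 55, 51]), (14, [56, 54, 51]), (18, [59, 58, 55])]
60 [256. 231.] [(-14, [70, 67, 62]), (-10, [72, 72, 66]), (-6, [77, 74, 72]), (-2, [76, 75, 71]), (2, [77, 76, 69]), (6, [71, 68, 58]), (10, [65, 58, 43]), (14, [56, 50, 44]), (18, [47, 40, 32])]
```

View pics/final.png

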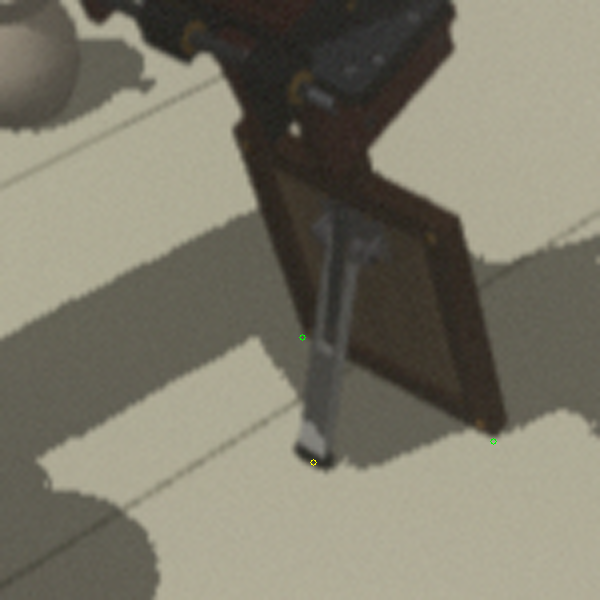

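The final view shows the board standing with its corners at (305,335) and (497,432), within about 2 px of the expected contact points, and the foot on the counter at (313,460). The lean is 12.9°, close to the 13° stand angle, and it did not change between 4 N and 23 N of press. I'm handing it in.

```bash
python3 -c "
from workcell import ticket
print(ticket.close_job())"
```

```text
the job is handed in; nothing more can be done
None
```

I flipped the kickstand out to its stop, stood the board up at about 13° of lean on its bottom edge and the kickstand's foot, and handed the job in with the handle still gripped at 30 N; the cup, jug and tins were not touched, and no verdict came back.

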